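# Load a soap embossing jig and hold the bar in its corner

## Task

Drop the loose brass die into the round seat of the wooden embossing jig so that it sits fully home, and let it go. Then lay the lilac soap bar flat on the jig's bed over the die, long side along the long (far) aluminium fence and one end against the short (left) fence, and press it into the corner so that it bears on both fences at once. Finish while still holding it pressed there, and leave the bottle, the jar and the bowl where they are.

Things in the scene. Friction and masses are not known exactly. Their poses are not given: they have to be found in the camera images.
- die_center (a point): centre (half-way up) of the loose brass die: a plain round disc 42 mm in diameter and 12 mm thick, 140 g, with small flat copper dots (a flower) on top; it lies flat on the table. z axis up; turning about it does not matter.
- soap_center (a point): centre (half-way up) of the loose lilac soap bar: a hard rigid block 58 mm (its x) by 96 mm (its y) by 38 mm high (its z), 170 to 250 g, lying flat on the table. Smooth: on the bed and fences it slides with a friction of about 0.25.
- seat (a point): centre of the round seat's mouth, level with the jig's bed, 18 mm above the table; axes as the jig's. Blind recess 45 mm in diameter (1.5 mm play round the die), 12.5 mm deep, dark floor: the die fully home lies 0.5 mm below the bed. Inner fence faces: far at x = +29 mm, left at y = +48 mm of this frame, so the bar touching both has its centre over this point, 19 mm above it.
- jig: pale wooden board of the jig, 130 mm (x) by 160 mm (y) by 18 mm high, fixed to the table, turned up to 0.4 rad about the vertical; origin at the centre of its underside, z up; the seat lies at x +16, y +12 mm from it. In the corner the bar's y axis lies along the jig's y (either way round), and the bar is pressed towards the jig's +x (far fence) and +y (left fence).
- soap: the soap bar as a whole (origin at the centre of its underside, 19 mm below point soap_center)
- far_fence: long aluminium fence fixed on the jig, 12 mm thick (x), 122 mm long (y), 12 mm high above the bed; origin at the centre of its underside, on the bed; axes as the jig's. Being low, it leaves the upper 26 mm of the bar free to grip.
- left_fence: short aluminium fence fixed on the jig at right angles to the other, 65 mm long (x), 12 mm thick (y), 12 mm high above the bed; origin at the centre of its underside, on the bed; axes as the jig's.
- amber_bottle: bystander: small amber bottle with black cap, 52 mm in diameter, 115 mm high, standing loose; origin at the centre of its underside
- wax_jar: bystander: white jar with black lid, 72 mm in diameter, 60 mm high, standing loose; origin at the centre of its underside
- steel_bowl: bystander: small steel bowl, 100 mm in diameter, 35 mm high, standing loose; origin at the centre of its underside
- die: the brass die as a whole (origin at the centre of its underside, 6 mm below point die_center)

How it is judged:
By the outcome, as a careful person would: the job done as asked, in the order asked, and still so for the second after the job is handed in, while the arm keeps its last pose, push and grip.
It also fails if it takes over 64 s, if anything falls off the work surface, if the arm or the gripper's body presses on something with over 40 N, if the wrist force passes 120 N, or if a joint passes its speed limit or range.

## Robot

A 6-joint arm with a two-finger parallel gripper is mounted at the origin on the work surface. World frame = base frame: x ahead of the robot, y to its left, z up, the work surface at z = 0. Lengths are in m, angles in degrees, forces in N, time in s.
With the tool pointing down it reaches from about 0.35 to 0.875 m from the base axis. Payload 4.2 kg.
Tool frame: the origin (TCP) lies at the centre of the arm's flange, where the gripper is bolted on; the fingertips stand 182 mm ahead of it and the grasp point (between the pads) lies 164 mm ahead of it (r.nose_length is the distance from the TCP to the fingertips, in m); z points along the fingers, y is the line along which they close (so a half turn about z gives the same grasp; the last joint's range is limited). The gripper opens to 87 mm and grips with 3 to 60 N. Pads are 19 mm wide; open, the fingers measure 117 mm over their backs; the gripper's body (75 mm by 190 mm) begins 51 mm behind the grasp point.
Start: joints at [81.566, 22.042, 0.453, 0, -68.411, -14.817], TCP at [0.247, 0.574, 0.405] pointing down, gripper open.
Joint ranges: [-179.83, 179.83], [-69.29, 118.12], [-61.27, 80.66], [-181.25, 117.63], [-171.15, -9.14], [-177.46, 177.46]. Speed limits (degrees/s): [159.86, 159.86, 180, 180, 180, 180].

## Interface

Orientations are given as a 3x3 rotation matrix whose columns are the frame's x, y, z axes.
In Python, from station import r, vision gives the robot as it stands. The module is installed in compiled form; this text tells all that it offers.
- The arm moves only by the shell command python3 -m creep 'ROWS'. ROWS is JSON, a list of rows, each a list of 7 numbers: the opening, from -1 (shut) to 1 (fully open), then the shift along the tool's x, y, z in mm, then the turn, a rotation vector about the tool's x, y, z in degrees. A call has 1 to 8 rows; each row is the pose to reach, as a shift and turn from the pose commanded when the call began, along the tool's axes at that moment; what a row does not reach only later rows make up. A row lasts 1/12 s, in which the tool goes at most 41.7 mm and 7.16 degrees, less where a joint would pass 70% of its speed; a pose out of reach is approached as far as the arm can. A call with a gripper value outside its range is refused whole. The fingers move at their own pace and stop on an object; the grip force is fixed at half the most. Time passes only in rows, so rows that repeat a pose let the fingers close. It gives the time, the measured TCP pose, the force, the opening and the grip force at its end, in the units of the state.
- r.sense(): the state, without advancing time (a new reading comes with each control period).
- vision.capture(name): name is "side" or "top"; returns (picture, depth): 400x640x3 uint8, red, green, blue; 400x640 float32, m along the optical axis (not along the pixel's ray), 0 where there is no reading.
- vision.camera_model(name): a dict with "vertical_fov" (degrees; the focal length in pixels is half the picture's height over the tangent of half this angle, whatever the lens; pixels are square), "cx", "cy" (the principal point, pixels), "distortion" ([k1, k2, p1, p2, k3] as OpenCV has them; the pictures are not rectified), "extrinsics" (4x4, takes a point from camera to world coordinates). Camera axes: x right, y down, z forward; pixel columns grow to the right and rows downward; lengths in m; the calibration is good to about 2 mm. A picture is of the moment at which its call begins. camera_model takes no time and is no camera call.
- r.finish_job(): hands the job in; it is judged then, once.
Trained networks look in the newest picture that a camera, given by its name, has taken for a name from the list of things; names that differ only in an ending like _2 or _b are one class to them, and where a whole thing is asked for, a point or a joint stands for the part that bears it (a point fixed in the world has none). Each returns a list of dicts, best first, with "conf" (0 to 1); they miss things now and then, are a little off and sometimes report something else, mostly with a low value. They report only what shows in the picture. A call takes as long as a camera call.
- vision.find_in(camera, thing): "uv" ([column, row] in pixels, amid what is visible of it).
- vision.cut_out(camera, thing): "region" (400x640 bool, what is visible of it) and "uv" ([column, row] in pixels, amid what is visible of it).
The state is a dict: "time_s": time; "joints": joint angles; "joint_velocities": joint speeds; "effort": joint torques, N m; "tcp_pos": TCP position; "ee_rot": TCP orientation; "wrist_force": force on the tool from outside, world axes, zero at the start; "moment": the same for the moment, N m; "gripper_width": opening from 0.0 (shut) to 1.0 (fully open); "gripper_force": force on a finger pad.
Only numpy, scipy, OpenCV 4.12 (cv2) and the standard library are available. Lean on these libraries where they do the work, as an engineer would, in place of code of your own. Each camera call takes 0.05 s, during which the arm holds its last target. There are 200 camera calls.

## Working session

There is one attempt and no reset: what is moved stays moved. The work goes in short steps, Python scripts to look and compute and a shell command to move; the robot and the scene stay as the last step left them, time stands still between calls to the robot, and variables do not carry over. Pictures are saved under pics/ and viewed, at most 10 in all, crops included, and the job is handed in when it is done.

```bash
mkdir -p pics; cat > h.py <<'E'
import numpy as np, cv2
from station import r, vision
def K(c):
    m=vision.camera_model(c); f=200/np.tan(np.radians(m["vertical_fov"])/2)
    return np.array([[f,0,m["cx"]],[0,f,m["cy"]],[0,0,1]]),np.array(m["distortion"],float),np.array(m["extrinsics"])
def ray_z(c,uv,z):  # intersect pixel rays with plane z
    k,d,E=K(c); p=cv2.undistortPoints(np.array(uv,float).reshape(-1,1,2),k,d)[:,0]
    v=np.c_[p,np.ones(len(p))]@E[:3,:3].T; o=E[:3,3]
    return o+v*((z-o[2])/v[:,2])[:,None]
def cloud(c,dep):
    k,d,E=K(c); vv,uu=np.nonzero(dep>0)
    p=cv2.undistortPoints(np.c_[uu,vv].astype(float).reshape(-1,1,2),k,d)[:,0]
    z=dep[vv,uu]; P=np.c_[p*z[:,None],z]@E[:3,:3].T+E[:3,3]
    out=np.full(dep.shape+(3,),np.nan); out[vv,uu]=P; return out
def proj(c,P):
    k,d,E=K(c); W=np.linalg.inv(E)
    return cv2.projectPoints(np.array(P,float).reshape(-1,1,3),cv2.Rodrigues(W[:3,:3])[0],W[:3,3],k,d)[0][:,0]
E
python3 - <<'E'
from h import *
s=r.sense(); print(s["time_s"],s["tcp_pos"],np.round(s["ee_rot"],3).tolist(),s["gripper_width"])
for c in("top","side"):
    im,dp=vision.capture(c); cv2.imwrite(f"pics/{c}0.png",im[:,:,::-1]); np.save(c+"0.npy",dp)
    P=cloud(c,dp); print(c,K(c)[2].round(3).tolist(),K(c)[0][0,0])
    for n in("die","soap","jig","seat","far_fence","left_fence","amber_bottle","wax_jar","steel_bowl"):
        L=vision.cut_out(c,n)
        for q in L[:1]:
            m=q["region"]; pts=P[m]; pts=pts[~np.isnan(pts[:,0])]
            np.save(f"{c}_{n}.npy",m)
            print(n,round(q["conf"],2),np.round(q["uv"]),m.sum(),np.nanmedian(pts,0).round(4) if len(pts) else None, pts[:,2].max().round(3) if len(pts) else None)
        if not L: print(n,"none")
E
```

```text
0.0 [0.24660123 0.57406403 0.40364515] [[0.919, -0.395, -0.001], [-0.395, -0.919, -0.002], [0.0, 0.002, -1.0]] 0.9993377817864249
top [[0.016, -0.995, 0.094, 0.5], [-1.0, -0.013, 0.022, -0.1], [-0.021, -0.095, -0.995, 1.194], [0.0, 0.0, 0.0, 1.0]] 441.57827032591916
die 0.52 [395. 247.] 178 [ 0.4861 -0.278   0.0129] 0.019
soap 0.61 [308. 251.] 751 [ 0.4668 -0.0657  0.0387] 0.045
jig 0.74 [230. 239.] 2886 [0.4964 0.1542 0.0188] 0.036
seat 0.67 [228. 242.] 2999 [0.4977 0.1546 0.0187] 0.036
far_fence 0.7 [311. 255.] 803 [ 0.4653 -0.0613  0.0387] 0.045
left_fence 0.52 [310. 257.] 791 [ 0.4671 -0.0659  0.0387] 0.045
amber_bottle 0.86 [303. 147.] 345 [ 0.7313 -0.043   0.0819] 0.12
wax_jar 0.6 [464. 214.] 694 [ 0.5653 -0.4561  0.0591] 0.066
steel_bowl 0.93 [243. 148.] 1041 [0.7481 0.115  0.0158] 0.041
side [[0.994, -0.051, 0.099, 0.532], [-0.109, -0.613, 0.782, -0.887], [0.021, -0.788, -0.615, 0.644], [0.0, 0.0, 0.0, 1.0]] 397.5674016330873
die 0.6 [260. 266.] 267 [ 0.4855 -0.2872  0.0112] 0.017
soap 0.89 [252. 198.] 866 [ 0.4671 -0.0878  0.0363] 0.041
jig 0.77 [265. 161.] 1542 [0.4981 0.1336 0.0171] 0.032
seat 0.86 [262. 162.] 1498 [0.4953 0.1355 0.0171] 0.032
far_fence none
left_fence 0.44 [258. 146.] 93 [0.4868 0.215  0.0262] 0.032
amber_bottle 0.8 [356. 184.] 709 [ 0.7333 -0.0618  0.0592] 0.116
wax_jar 0.78 [304. 333.] 1648 [ 0.5646 -0.484   0.0578] 0.063
steel_bowl 0.58 [343. 158.] 542 [0.7388 0.1332 0.0208] 0.115
```

View pics/top0.png

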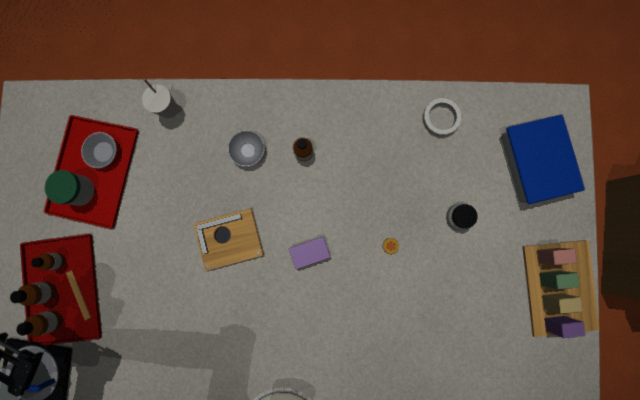

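View pics/side0.png

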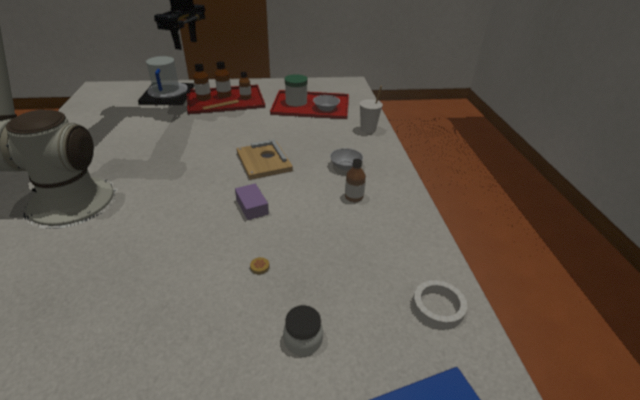

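```bash
cat > seg.py <<'E'
from h import *
def blob(mask,near):
    n,l,st,ce=cv2.connectedComponentsWithStats(mask.astype(np.uint8))
    i=min(range(1,n),key=lambda i:np.hypot(*(ce[i]-near))-0.05*st[i,4]**.5*10*(st[i,4]>30)); return l==i
def rect(c,m,z):
    cs=max(cv2.findContours(m.astype(np.uint8),cv2.RETR_EXTERNAL,cv2.CHAIN_APPROX_NONE)[0],key=len)[:,0]
    P=ray_z(c,cs,z)[:,:2]*1000; return cv2.minAreaRect(P.astype(np.float32)),P
E
python3 - <<'E'
from seg import *
for c,(d,s,j,t) in {"top":((391,246),(310,252),(229,239),(222,235)),"side":((260,265),(252,197),(263,160),(266,154))}.items():
    im=cv2.imread(f"pics/{c}0.png"); hsv=cv2.cvtColor(im,cv2.COLOR_BGR2HSV); b,g,rr=[im[:,:,i].astype(int) for i in range(3)]
    print(c,[hsv[q[1],q[0]].tolist() for q in(d,s,j,t)],[im[q[1],q[0]].tolist() for q in(d,s,j,t)])
    yel=(rr-b>35); pur=(b-g>25); dark=(hsv[:,:,2]<75)
    for n,m,z in(("die",yel,.010),("soap",pur,.038),("jig",yel,.018)):
        p={"die":d,"soap":s,"jig":j}[n]
        w=np.zeros_like(m); k=50; w[p[1]-k:p[1]+k,p[0]-k:p[0]+k]=1
        B=m&w; nn,l,st,ce=cv2.connectedComponentsWithStats(B.astype(np.uint8)); i=1+np.argmax(st[1:,4]); B=l==i
        R,P=rect(c,B,z); M=ray_z(c,ce[i][None],z)[0]*1000
        print(n,st[i,4],ce[i].round(1),"cen",M[:2].round(1),"rect",np.round(R[0],1),np.round(R[1],1),round(R[2],1))
    crop=im[j[1]-45:j[1]+45,j[0]-60:j[0]+60]; big=cv2.resize(crop,None,fx=5,fy=5,interpolation=cv2.INTER_CUBIC); cv2.imwrite(f"pics/jig_{c}.png",big)
a=cv2.imread("pics/jig_top.png");b=cv2.imread("pics/jig_side.png")
cv2.imwrite("pics/jig_both.png",cv2.resize(np.vstack([a,b]),(400,600)))
E
```

```text
top [[10, 183, 127], [136, 75, 139], [17, 121, 93], [105, 32, 48]] [[36, 67, 127], [139, 98, 120], [49, 74, 93], [48, 45, 42]]
die 206 [390.4 245.5] cen [ 487.1 -279.4] rect [ 487.2 -279.6] [39.8 40.1] 0.8
soap 787 [309.2 252.5] cen [466.1 -63.9] rect [466.4 -63.8] [56.6 94. ] 19.3
jig 2371 [230.7 241.1] cen [492.3 146.8] rect [497.6 155.2] [131.6 162.3] 16.0
side [[12, 139, 110], [139, 58, 110], [19, 115, 126], [10, 13, 57]] [[50, 74, 110], [110, 85, 101], [69, 105, 126], [54, 55, 57]]
die 224 [259.1 264.1] cen [ 485.5 -280.4] rect [ 485.2 -279.7] [42.  38.8] 89.3
soap 277 [250.5 195.5] cen [464.7 -67.2] rect [464.6 -67.7] [50.1 83. ] 19.8
jig 971 [260.9 159.8] cen [489.1 135.1] rect [495.4 151.4] [131.1 162.4] 16.0
```

View pics/jig_top.png

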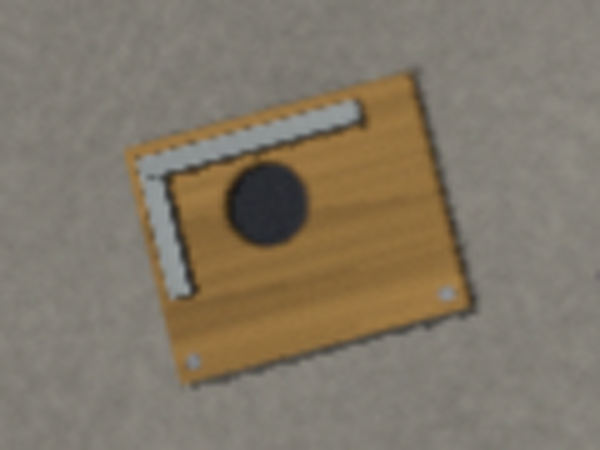

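```bash
cat > go.py <<'E'
import sys
from h import *
from scipy.spatial.transform import Rotation as Ro
x,y,z,a=map(float,sys.argv[1:5])  # mm, fingers' line angle deg
s=r.sense(); R=np.array(s["ee_rot"]); p=np.array(s["tcp_pos"])*1000
best=None
for k in(0,180):
    t=np.radians(a+k); Y=np.array([np.cos(t),np.sin(t),0]); Z=np.array([0,0,-1.]); T=np.c_[np.cross(Y,Z),Y,Z]
    v=Ro.from_matrix(R.T@T).as_rotvec(degrees=True)
    if best is None or np.linalg.norm(v)<np.linalg.norm(best): best=v
print("t",round(s["time_s"],2),"tcp",p.round(1),"yang",round(np.degrees(np.arctan2(R[1,1],R[0,1])),1),"shift",(R.T@(np.array([x,y,z])-p)).round(1),"turn",best.round(1),"F",np.round(s["wrist_force"],1),"w",round(s["gripper_width"]*87,1),"j6",np.round(s["joints"][5],0))
E
python3 - <<'E'
from seg import *
for c,t in(("top",(222,235)),("side",(266,154))):
    im=cv2.imread(f"pics/{c}0.png"); 
    for th in(40,50,60):
        sat=im[:,:,2].astype(int)<th+15
        m=np.zeros((400,640),bool); m[t[1]-14:t[1]+14,t[0]-14:t[0]+14]=sat[t[1]-14:t[1]+14,t[0]-14:t[0]+14]
        n,l,st,ce=cv2.connectedComponentsWithStats(m.astype(np.uint8)); i=l[t[1],t[0]]
        if i: print(c,th,st[i],ce[i],"z18",ray_z(c,ce[i][None],.018)[0].round(4),"z5.5",ray_z(c,ce[i][None],.0055)[0].round(4))
print(proj("top",[[.5097,.1711,.018]]),proj("side",[[.5097,.1711,.018]]))
E
python3 go.py 486 -280 300 16
```

```text
top 40 [215 227  15  16 187] [221.79679144 234.39037433] z18 [0.5097 0.1714 0.018 ] z5.5 [0.5098 0.1743 0.0055]
top 50 [214 227  16  16 197] [221.86294416 234.46192893] z18 [0.5095 0.1712 0.018 ] z5.5 [0.5096 0.1741 0.0055]
top 60 [214 227  16  16 210] [221.61904762 234.48571429] z18 [0.5094 0.1719 0.018 ] z5.5 [0.5095 0.1748 0.0055]
side 50 [262 153  11   4  36] [267.         154.33333333] z18 [0.5075 0.1654 0.018 ] z5.5 [0.507  0.1864 0.0055]
side 60 [261 152  13   5  53] [267.03773585 153.94339623] z18 [0.5076 0.1677 0.018 ] z5.5 [0.5071 0.1887 0.0055]
[[221.90479448 234.37837912]] [[267.71307828 153.33967919]]
t 1.0 tcp [246.7 574.2 404.8] yang -113.2 shift [557.1 690.4 104.8] turn [-0.  -0.  50.8] F [-0.4 -0.2  0.3] w 87.0 j6 -15.0
```

View pics/jig_side.png

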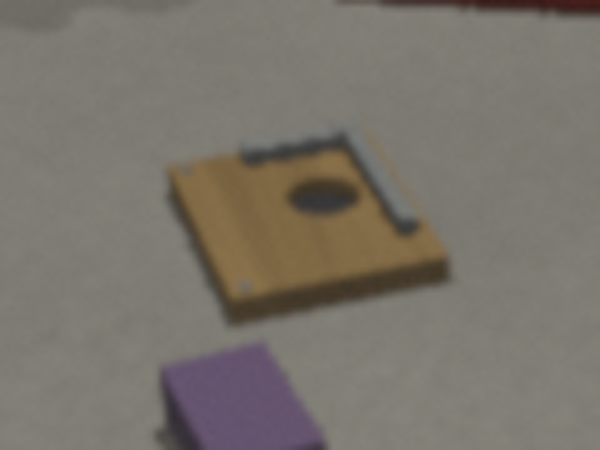

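```bash
python3 -m creep '[[1,557,690,105,0,0,50.8],[1,557,690,105,0,0,50.8],[1,557,690,105,0,0,50.8],[1,557,690,105,0,0,50.8],[1,557,690,105,0,0,50.8],[1,557,690,105,0,0,50.8],[1,557,690,105,0,0,50.8],[1,557,690,105,0,0,50.8]]'; python3 go.py 486 -280 300 16
```

```text
time_s: 1.67
tcp_pos: [0.336, 0.2534, 0.3657]
ee_rot: [[0.271, -0.963, 0.001], [-0.963, -0.271, 0.001], [-0.001, -0.001, -1.0]]
wrist_force: [1.0, 0.3, -0.4]
gripper_width: 0.998
gripper_force: 0.0
t 1.67 tcp [336.  253.4 365.7] yang -164.3 shift [5.542e+02 4.000e-01 6.540e+01] turn [-0.   0.  -0.3] F [ 1.   0.3 -0.4] w 86.8 j6 -44.0
```

```bash
python3 -m creep '[[1,554,0,65,0,0,0],[1,554,0,65,0,0,0],[1,554,0,65,0,0,0],[1,554,0,65,0,0,0],[1,554,0,65,0,0,0],[1,554,0,65,0,0,0],[1,554,0,65,0,0,0],[1,554,0,65,0,0,0]]'; python3 go.py 486 -280 230 16
```

```text
time_s: 2.33
tcp_pos: [0.4271, -0.0649, 0.327]
ee_rot: [[0.275, -0.961, 0.002], [-0.961, -0.275, 0.0], [0.0, -0.002, -1.0]]
wrist_force: [-0.1, 2.2, 0.0]
gripper_width: 0.998
gripper_force: 0.0
t 2.33 tcp [427.1 -64.9 327. ] yang -164.0 shift [223.    2.7  97.1] turn [-0.1 -0.  -0. ] F [-0.1  2.2  0. ] w 86.8 j6 3.0
```

```bash
python3 -m creep '[[1,223,2.7,97,0,0,0],[1,223,2.7,97,0,0,0],[1,223,2.7,97,0,0,0],[1,223,2.7,97,0,0,0],[1,223,2.7,97,0,0,0],[1,223,2.7,97,0,0,0],[1,223,2.7,97,0,0,0]]'; python3 go.py 486 -280 187 16
```

```text
time_s: 2.92
tcp_pos: [0.4862, -0.2823, 0.2263]
ee_rot: [[0.27, -0.963, -0.003], [-0.963, -0.27, 0.0], [-0.001, 0.003, -1.0]]
wrist_force: [0.4, 0.0, -0.2]
gripper_width: 1.001
gripper_force: 0.0
t 2.92 tcp [ 486.2 -282.3  226.3] yang -164.3 shift [-2.3 -0.5 39.3] turn [ 0.2  0.1 -0.3] F [ 0.4  0.  -0.2] w 87.1 j6 29.0
```

```bash
python3 -m creep '[[1,-2,0,39,0,0,0],[0.4,-2,0,39,0,0,0],[-1,-2,0,39,0,0,0],[-1,-2,0,39,0,0,0],[-1,-2,0,39,0,0,0],[-1,-2,0,39,0,0,0],[-1,-2,0,39,0,0,0],[-1,-2,0,39,0,0,0]]'; python3 go.py 486 -280 187 16
```

```text
time_s: 3.58
tcp_pos: [0.4854, -0.2759, 0.1919]
ee_rot: [[0.275, -0.961, 0.002], [-0.961, -0.275, -0.001], [0.001, -0.002, -1.0]]
wrist_force: [0.6, -0.3, -0.8]
gripper_width: 0.553
gripper_force: 0.0
t 3.58 tcp [ 485.4 -275.9  191.9] yang -164.0 shift [4.1 0.6 4.9] turn [-0.1 -0.1 -0. ] F [ 0.6 -0.3 -0.8] w 48.1 j6 29.0
```

```bash
python3 -m creep '[[-1,0,0,0,0,0,0],[-1,0,0,0,0,0,0],[-1,0,0,0,0,0,0],[-1,0,0,0,0,0,0]]'; python3 go.py 486 -280 187 16;python3 -m creep '[[-1,0,0,0,0,0,0],[-1,0,0,0,0,0,0]]'; python3 go.py 486 -280 187 16
```

```text
time_s: 3.92
tcp_pos: [0.4855, -0.276, 0.1914]
ee_rot: [[0.275, -0.961, 0.001], [-0.961, -0.275, -0.0], [0.001, -0.001, -1.0]]
wrist_force: [-0.4, 2.7, 5.9]
gripper_width: 0.459
gripper_force: 30.0
t 3.92 tcp [ 485.5 -276.   191.4] yang -164.0 shift [4.  0.6 4.4] turn [-0.1 -0.  -0. ] F [-0.4  2.7  5.9] w 39.9 j6 29.0
time_s: 4.08
tcp_pos: [0.4855, -0.276, 0.1914]
ee_rot: [[0.275, -0.961, 0.001], [-0.961, -0.275, -0.0], [0.001, -0.001, -1.0]]
wrist_force: [-0.3, 1.6, 5.4]
gripper_width: 0.454
gripper_force: 30.0
t 4.08 tcp [ 485.5 -276.   191.4] yang -164.0 shift [4.  0.6 4.4] turn [-0.1 -0.  -0. ] F [-0.3  1.6  5.4] w 39.5 j6 29.0
```

```bash
python3 - <<'E'
from h import *
im,_=vision.capture("side"); a=im[210:300,200:320,::-1]
cv2.imwrite("pics/grip1.png",cv2.resize(a,None,fx=6,fy=6,interpolation=cv2.INTER_CUBIC))
E
```

```text
(no output)
```

View pics/grip1.png

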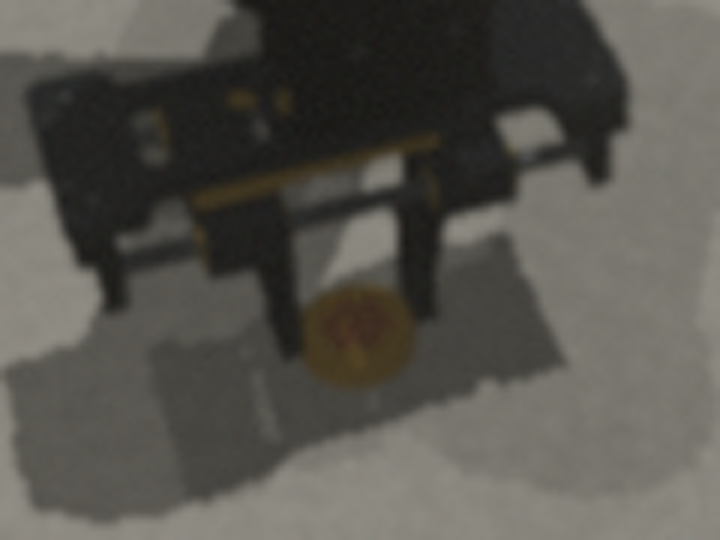

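```bash
python3 -m creep '[[0.5,0,0,0,0,0,0],[1,0,0,0,0,0,0],[1,0,0,0,0,0,0],[1,3,0,0,0,0,-42],[1,3,0,0,0,0,-42],[1,3,0,0,0,0,-42],[1,3,0,0,0,0,-42],[1,3,0,0,0,0,-42]]';python3 -m creep '[[1,0,0,0,0,0,-48],[1,0,0,0,0,0,-48],[1,0,0,0,0,0,-48],[1,0,0,0,0,0,-48],[1,0,0,0,0,0,-48],[1,0,0,0,0,0,-48],[1,0,0,0,0,0,-48],[1,0,0,3.5,0,0,-48]]'; python3 go.py 486 -279 188 106
```

```text
time_s: 4.8
tcp_pos: [0.4857, -0.279, 0.1902]
ee_rot: [[0.789, -0.614, -0.001], [-0.614, -0.789, 0.0], [-0.001, 0.0, -1.0]]
wrist_force: [0.6, -1.0, -0.8]
gripper_width: 0.956
gripper_force: 0.0
time_s: 5.47
tcp_pos: [0.486, -0.2791, 0.1872]
ee_rot: [[0.985, 0.171, 0.0], [0.171, -0.985, -0.0], [0.0, 0.0, -1.0]]
wrist_force: [0.3, -0.8, 0.7]
gripper_width: 0.998
gripper_force: 0.0
t 5.47 tcp [ 486.  -279.1  187.2] yang -80.2 shift [ 0.  -0.1 -0.8] turn [ 0.  -0.  -6.2] F [ 0.3 -0.8  0.7] w 86.8 j6 113.0
```

```bash
python3 -m creep '[[0.5,0,0,0,0,0,-6.1],[0,0,0,0,0,0,-6.1],[-1,0,0,0,0,0,-6.1],[-1,0,0,0,0,0,-6.1],[-1,0,0,0,0,0,-6.1],[-1,0,0,0,0,0,-6.1],[-1,0,0,0,0,0,-6.1],[-1,0,0,0,0,0,-6.1]]'; python3 -m creep '[[-1,0,0,0,0,0,0],[-1,0,0,0,0,0,0],[-1,0,0,0,0,0,0],[-1,0,0,0,0,0,0]]'; python3 go.py 509.6 171.3 260 106
```

```text
time_s: 6.13
tcp_pos: [0.486, -0.279, 0.1873]
ee_rot: [[0.962, 0.273, 0.0], [0.273, -0.962, -0.0], [0.0, 0.0, -1.0]]
wrist_force: [0.9, 0.4, 0.7]
gripper_width: 0.481
gripper_force: 3.7
time_s: 6.47
tcp_pos: [0.4861, -0.279, 0.1873]
ee_rot: [[0.962, 0.273, 0.0], [0.273, -0.962, -0.0], [0.0, 0.0, -1.0]]
wrist_force: [-0.7, -0.6, -0.2]
gripper_width: 0.469
gripper_force: 30.0
t 6.47 tcp [ 486.1 -279.   187.3] yang -74.1 shift [ 145.7 -426.7  -72.8] turn [ 0.  -0.  -0.1] F [-0.7 -0.6 -0.2] w 40.8 j6 119.0
```

```bash
python3 -m creep '[[-1,0,0,-40,0,0,0],[-1,0,0,-80,0,0,0],[-1,145,-427,-80,0,0,0],[-1,145,-427,-80,0,0,0],[-1,145,-427,-80,0,0,0],[-1,145,-427,-80,0,0,0],[-1,145,-427,-80,0,0,0],[-1,145,-427,-80,0,0,0]]'; python3 -m creep '[[-1,0,0,0,0,0,0]]'; python3 go.py 508.8 171.6 260 106
```

```text
time_s: 7.13
tcp_pos: [0.4979, -0.0274, 0.2671]
ee_rot: [[0.962, 0.273, -0.001], [0.273, -0.962, 0.0], [-0.001, -0.0, -1.0]]
wrist_force: [1.6, -0.3, -0.6]
gripper_width: 0.472
gripper_force: 30.0
time_s: 7.22
tcp_pos: [0.499, -0.0237, 0.2675]
ee_rot: [[0.96, 0.281, 0.002], [0.281, -0.96, 0.001], [0.002, -0.0, -1.0]]
wrist_force: [-0.6, -1.1, -1.7]
gripper_width: 0.465
gripper_force: 30.0
t 7.22 tcp [499.  -23.7 267.5] yang -73.7 shift [  64.2 -184.7    7.7] turn [-0.  -0.1  0.3] F [-0.6 -1.1 -1.7] w 40.4 j6 90.0
```

```bash
python3 -m creep '[[-1,64,-185,8,0,0,0],[-1,64,-185,8,0,0,0],[-1,64,-185,8,0,0,0],[-1,64,-185,8,0,0,0],[-1,64,-185,8,0,0,0],[-1,64,-185,8,0,0,0],[-1,64,-185,8,0,0,0]]'; python3 -m creep '[[-1,0,0,0,0,0,0],[-1,0,0,25,0,0,0],[-1,0,0,40,0,0,0],[-1,0,0,40,0,0,0]]'; python3 go.py 508.8 171.6 207 106
```

```text
time_s: 7.8
tcp_pos: [0.5093, 0.1677, 0.2586]
ee_rot: [[0.961, 0.276, -0.001], [0.276, -0.961, -0.0], [-0.001, 0.0, -1.0]]
wrist_force: [-0.0, 0.6, -1.7]
gripper_width: 0.468
gripper_force: 30.0
time_s: 8.13
tcp_pos: [0.5082, 0.164, 0.2163]
ee_rot: [[0.963, 0.27, -0.007], [0.27, -0.963, -0.004], [-0.007, 0.002, -1.0]]
wrist_force: [-0.0, -0.5, -1.5]
gripper_width: 0.465
gripper_force: 30.0
t 8.13 tcp [508.2 164.  216.3] yang -74.3 shift [ 2.7 -7.2  9.3] turn [ 0.1  0.4 -0.3] F [-0.  -0.5 -1.5] w 40.5 j6 70.0
```

```bash
python3 -m creep '[[-1,0,0,0,0,0,0],[-1,2.5,-7,0,0,0,0],[-1,2.5,-7,0,0,0,0],[-1,2.5,-7,0,0,0,0],[-1,2.5,-7,0,0,0,0]]'; python3 go.py 508.8 171.6 206 106
```

```text
time_s: 8.55
tcp_pos: [0.5103, 0.1738, 0.22]
ee_rot: [[0.962, 0.273, 0.001], [0.273, -0.962, 0.001], [0.001, -0.001, -1.0]]
wrist_force: [-0.9, -0.1, -1.4]
gripper_width: 0.466
gripper_force: 30.0
t 8.55 tcp [510.3 173.8 220. ] yang -74.1 shift [-2.   1.7 14. ] turn [-0.  -0.1 -0.1] F [-0.9 -0.1 -1.4] w 40.6 j6 70.0
```

```bash
python3 -m creep '[[-1,-2,1.7,6,0,0,0],[-1,-2,1.7,12,0,0,0],[-1,-2,1.7,12,0,0,0],[-1,-2,1.7,12,0,0,0]]'; python3 go.py 508.8 171.6 202 106;  python3 -m creep '[[-1,0,0,1.5,0,0,0],[-1,0,0,3,0,0,0],[-1,0,0,4.5,0,0,0],[-1,0,0,4.5,0,0,0]]'; python3 go.py 508.8 171.6 202 106
```

```text
time_s: 8.88
tcp_pos: [0.5084, 0.1712, 0.2065]
ee_rot: [[0.962, 0.273, -0.001], [0.273, -0.962, -0.001], [-0.002, 0.001, -1.0]]
wrist_force: [0.8, 0.1, -1.8]
gripper_width: 0.466
gripper_force: 30.0
t 8.88 tcp [508.4 171.2 206.5] yang -74.1 shift [ 0.5 -0.3  4.5] turn [ 0.   0.1 -0.1] F [ 0.8  0.1 -1.8] w 40.6 j6 70.0
time_s: 9.22
tcp_pos: [0.5088, 0.1714, 0.2025]
ee_rot: [[0.962, 0.273, 0.0], [0.273, -0.962, -0.0], [-0.0, 0.0, -1.0]]
wrist_force: [0.4, -1.2, -0.9]
gripper_width: 0.469
gripper_force: 30.0
t 9.22 tcp [508.8 171.4 202.5] yang -74.1 shift [ 0.1 -0.2  0.5] turn [ 0.   0.  -0.1] F [ 0.4 -1.2 -0.9] w 40.8 j6 70.0
```

```bash
python3 -m creep '[[-1,0,0,1.3,0,0,0],[-1,0,0,1.3,0,0,0],[-0.2,0,0,1.3,0,0,0],[0.2,0,0,1.3,0,0,0],[0.2,0,0,1.3,0,0,0],[0.2,0,0,1.3,0,0,0]]'; python3 -m creep '[[0.2,0,0,-30,0,0,0],[0.2,0,0,-60,0,0,0],[0.5,0,0,-100,0,0,0],[1,-70,200,-100,0,0,0],[1,-70,200,-100,0,0,0],[1,-70,200,-100,0,0,0],[1,-70,200,-100,0,0,0],[1,-70,200,-100,0,0,0]]'; python3 - <<'E'
from seg import *
import subprocess
im,dp=vision.capture("top"); cv2.imwrite("pics/top1.png",im[:,:,::-1]); P=cloud("top",dp)
c1=cv2.resize(im[194:284,169:289,::-1],None,fx=5,fy=5,interpolation=cv2.INTER_CUBIC)
im2,_=vision.capture("side"); cv2.imwrite("pics/side1.png",im2[:,:,::-1]); c2=cv2.resize(im2[115:205,203:323,::-1],None,fx=5,fy=5,interpolation=cv2.INTER_CUBIC)
cv2.imwrite("pics/seat1.png",cv2.resize(np.hstack([c1,c2]),(800,300)))
print("depth z near seat/bed",np.nanmedian(P[230:239,218:227,2]),np.nanmedian(P[245:252,225:240,2]))
E
python3 go.py 466 -65 260 106
```

```text
time_s: 9.72
tcp_pos: [0.5087, 0.1716, 0.2017]
ee_rot: [[0.962, 0.273, 0.0], [0.273, -0.962, 0.0], [0.0, -0.0, -1.0]]
wrist_force: [0.2, -0.1, -0.2]
gripper_width: 0.574
gripper_force: 0.0
time_s: 10.38
tcp_pos: [0.4956, -0.038, 0.302]
ee_rot: [[0.962, 0.274, 0.001], [0.274, -0.962, 0.0], [0.001, -0.0, -1.0]]
wrist_force: [1.5, -0.9, 0.1]
gripper_width: 0.954
gripper_force: 0.0
depth z near seat/bed 0.44352041017122024 0.4652177437369399
t 10.48 tcp [494.9 -40.9 301.5] yang -74.5 shift [-34.3  15.5  41.5] turn [-0.   0.1 -0.5] F [-0.5  0.5  0.1] w 85.4 j6 91.0
```

View pics/seat1.png

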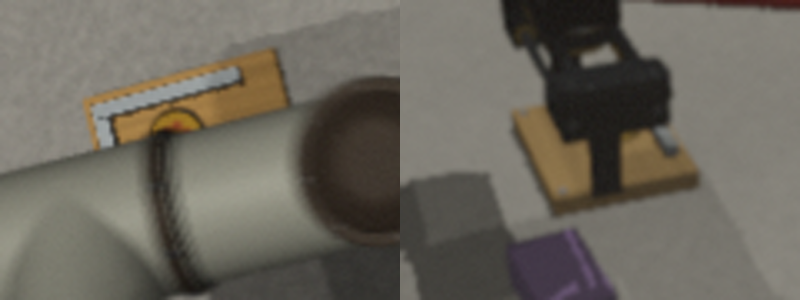

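```bash
python3 -m creep '[[1,-34,16,41,0,0,57],[1,-34,16,41,0,0,57],[1,-34,16,41,0,0,57],[1,-34,16,41,0,0,57],[1,-34,16,41,0,0,57],[1,-34,16,41,0,0,57],[1,-34,16,41,0,0,57],[1,-34,16,41,0,0,57]]' | head -1;python3 go.py 465.5 -63.5 260 19.4;  python3 -m creep '[[1,0,0,0,0,0,28.8],[1,0,0,0,0,0,28.8],[1,0,0,0,0,0,28.8],[1,0,0,0,0,0,28.8],[1,0,0,0,0,0,28.8],[1,0,0,0,0,0,28.8]]'|head -1; python3 go.py 465.5 -63.5 197 19.4;python3 - <<'E'
from seg import *
im,dp=vision.capture("top"); P=cloud("top",dp); im=im[:,:,::-1]
c1=cv2.resize(im[194:284,169:289],None,fx=5,fy=5,interpolation=cv2.INTER_CUBIC)
cv2.imwrite("pics/seat2.png",c1); np.save("top2.npy",dp); cv2.imwrite("pics/top2.png",im)
print("z seat/bed",np.nanmedian(P[231:238,219:226,2]),np.nanmedian(P[247:255,225:240,2]))
E
```

```text
time_s: 11.15
t 11.15 tcp [468.  -60.6 260.6] yang -131.4 shift [0.  3.8 0.6] turn [-0.  -0.  29.2] F [-0.2 -0.1 -0.3] w 87.3 j6 36.0
time_s: 11.65
t 11.65 tcp [468.  -60.8 260.6] yang -159.7 shift [ 1.7  3.3 63.6] turn [-0.  -0.   0.9] F [-0.4 -0.2 -0.2] w 86.9 j6 8.0
z seat/bed 0.018126304775923918 0.4072439268608024
```

View pics/seat2.png

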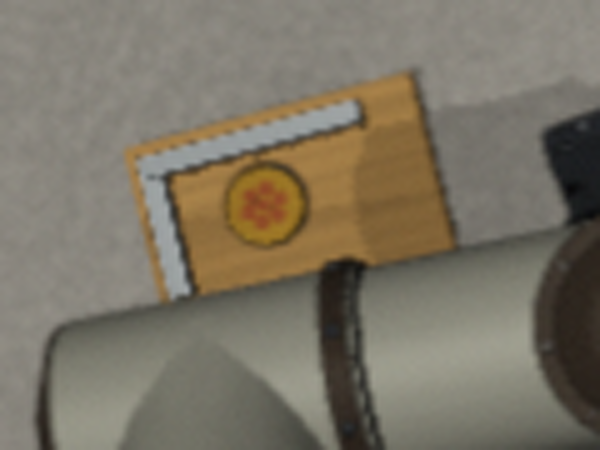

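The picture shows the die at crop (266,204), with a dark rim all round. Its measured height is 18 mm, level with the bed, so it is home. Now the soap.

```bash
python3 -m creep '[[1,1.7,3.3,0,0,0,0.9],[1,1.7,3.3,30,0,0,0.9],[1,1.7,3.3,63,0,0,0.9],[1,1.7,3.3,63,0,0,0.9],[0.4,1.7,3.3,63,0,0,0.9],[-1,1.7,3.3,63,0,0,0.9],[-1,1.7,3.3,63,0,0,0.9],[-1,1.7,3.3,63,0,0,0.9]]'; python3 -m creep '[[-1,0,0,0,0,0,0],[-1,0,0,0,0,0,0],[-1,0,0,0,0,0,0],[-1,0,0,0,0,0,0]]'; python3 go.py 465.5 -63.5 197 19.4
```

```text
time_s: 12.37
tcp_pos: [0.4659, -0.0638, 0.1991]
ee_rot: [[0.329, -0.944, 0.004], [-0.944, -0.329, 0.001], [0.001, -0.004, -1.0]]
wrist_force: [0.4, 0.5, 0.1]
gripper_width: 0.781
gripper_force: 0.0
time_s: 12.7
tcp_pos: [0.4657, -0.0639, 0.1986]
ee_rot: [[0.329, -0.944, 0.002], [-0.944, -0.329, 0.0], [0.0, -0.002, -1.0]]
wrist_force: [-1.5, 0.2, 6.9]
gripper_width: 0.665
gripper_force: 29.9
t 12.7 tcp [465.7 -63.9 198.6] yang -160.8 shift [-0.4  0.1  1.6] turn [-0.1 -0.  -0.2] F [-1.5  0.2  6.9] w 57.8 j6 7.0
```

```bash
python3 -m creep '[[-1,0,0,-35,0,0,0],[-1,0,0,-70,0,0,0],[-1,0,0,-70,0,0,0],[-1,0,0,-70,0,0,0]]'; python3 go.py 503.8 159.8 268 16
```

```text
time_s: 13.03
tcp_pos: [0.4656, -0.0639, 0.2691]
ee_rot: [[0.328, -0.945, 0.005], [-0.945, -0.328, 0.001], [0.0, -0.005, -1.0]]
wrist_force: [-0.6, 0.5, -3.0]
gripper_width: 0.664
gripper_force: 29.9
t 13.03 tcp [465.6 -63.9 269.1] yang -160.9 shift [-198.7 -109.5    1.6] turn [-0.3 -0.   3.1] F [-0.6  0.5 -3. ] w 57.7 j6 7.0
```

```bash
python3 -m creep '[[-1,-199,-109.5,0,0,0,3.1],[-1,-199,-109.5,0,0,0,3.1],[-1,-199,-109.5,0,0,0,3.1],[-1,-199,-109.5,0,0,0,3.1],[-1,-199,-109.5,0,0,0,3.1],[-1,-199,-109.5,0,0,0,3.1],[-1,-199,-109.5,0,0,0,3.1],[-1,-199,-109.5,0,0,0,3.1]]'|head -1; python3 -m creep '[[-1,0,0,0,0,0,0],[-1,0,0,0,0,0,0],[-1,0,0,0,0,0,0]]'; python3 go.py 503.8 159.8 220 16
```

```text
time_s: 13.7
time_s: 13.95
tcp_pos: [0.5031, 0.1587, 0.267]
ee_rot: [[0.275, -0.961, -0.001], [-0.961, -0.275, -0.001], [0.0, 0.001, -1.0]]
wrist_force: [0.3, -0.5, -1.4]
gripper_width: 0.662
gripper_force: 29.9
t 13.95 tcp [503.1 158.7 267. ] yang -164.0 shift [-0.9 -1.  47. ] turn [ 0.1 -0.  -0. ] F [ 0.3 -0.5 -1.4] w 57.6 j6 -19.0
```

```bash
python3 -m creep '[[-1,-0.9,-1,20,0,0,0],[-1,-0.9,-1,40,0,0,0],[-1,-0.9,-1,45,0,0,0],[-1,-0.9,-1,45,0,0,0],[-1,-0.9,-1,45,0,0,0]]'|grep -E 'tcp_pos|force'; python3 -m creep '[[-1,0,0,2,0,0,0],[-1,0,0,4,0,0,0],[-1,0,0,5,0,0,0],[-1,0,0,5.5,0,0,0],[-1,0,0,5.5,0,0,0]]'; python3 go.py 508.7 171.6 216.6 16
```

```text
tcp_pos: [0.5045, 0.1607, 0.2228]
wrist_force: [0.7, -0.6, -1.8]
gripper_force: 29.9
time_s: 14.78
tcp_pos: [0.5042, 0.1611, 0.2171]
ee_rot: [[0.277, -0.961, 0.0], [-0.961, -0.277, 0.0], [-0.0, -0.0, -1.0]]
wrist_force: [0.3, -0.8, -1.7]
gripper_width: 0.664
gripper_force: 29.9
t 14.78 tcp [504.2 161.1 217.1] yang -163.9 shift [-8.8 -7.2  0.5] turn [-0.   0.   0.1] F [ 0.3 -0.8 -1.7] w 57.8 j6 -19.0
```

```bash
for i in 1 2; do python3 -m creep '[[-1,0,0,0.6,0,0,0],[-1,0,0,0.6,0,0,0],[-1,0,0,0.6,0,0,0]]'|grep -E 'tcp_pos|wrist'; done; python3 go.py 508.7 171.6 216.6 16
```

```text
tcp_pos: [0.5043, 0.1612, 0.2166]
wrist_force: [0.1, 0.2, 0.7]
tcp_pos: [0.5045, 0.1613, 0.2166]
wrist_force: [-1.2, -0.1, 4.4]
t 15.28 tcp [504.5 161.3 216.6] yang -163.9 shift [-8.7 -6.9 -0. ] turn [-0.1  0.   0.1] F [-1.2 -0.1  4.4] w 57.8 j6 -19.0
```

```bash
python3 -m creep '[[-1,0,-2,0,0,0,0],[-1,0,-4,0,0,0,0],[-1,0,-5,0,0,0,0],[-1,0,-5,0,0,0,0],[-1,0,-5,0,0,0,0]]'|grep -E 'tcp_pos|wrist'; for i in 1 2 3; do python3 -m creep '[[-1,0,-0.8,0,0,0,0],[-1,0,-0.8,0,0,0,0],[-1,0,-0.8,0,0,0,0]]'|grep -E 'tcp_pos|wrist'; done; python3 go.py 508.7 171.6 216.6 16
```

```text
tcp_pos: [0.5095, 0.1627, 0.2166]
wrist_force: [-0.5, -0.4, 5.0]
tcp_pos: [0.5101, 0.1629, 0.2166]
wrist_force: [-1.5, -0.9, 5.7]
tcp_pos: [0.5108, 0.1631, 0.2166]
wrist_force: [-1.5, -0.0, 6.0]
tcp_pos: [0.5115, 0.1633, 0.2166]
wrist_force: [-1.2, -0.3, 6.9]
t 16.45 tcp [511.5 163.3 216.6] yang -163.9 shift [-8.8  0.4  0. ] turn [-0.1  0.   0.1] F [-1.2 -0.3  6.9] w 57.7 j6 -19.0
```

```bash
for i in 1 2 3 4; do python3 -m creep '[[-1,0,-0.6,0,0,0,0],[-1,0,-0.6,0,0,0,0],[-1,0,-0.6,0,0,0,0]]'|grep -E 'tcp_pos|wrist'; done; python3 go.py 508.7 171.6 216.6 16; python3 -c "
from station import r; print(r.sense()['moment'])"
```

```text
tcp_pos: [0.5117, 0.1633, 0.2166]
wrist_force: [-3.8, -1.0, 7.3]
tcp_pos: [0.5119, 0.1634, 0.2166]
wrist_force: [-5.8, -0.1, 8.2]
tcp_pos: [0.5122, 0.1635, 0.2167]
wrist_force: [-6.5, -0.1, 9.9]
tcp_pos: [0.5124, 0.1636, 0.2167]
wrist_force: [-7.5, 0.6, 11.5]
t 17.45 tcp [512.4 163.6 216.7] yang -164.0 shift [-8.7  1.3  0.1] turn [ 0.2 -0.   0. ] F [-7.5  0.6 11.5] w 57.9 j6 -19.0
[ 0.2546027   2.02029541 -0.17316834]
```

```bash
python3 -m creep '[[-1,-2,0,-0.4,0,0,0],[-1,-4,0,-0.4,0,0,0],[-1,-6,0,-0.4,0,0,0],[-1,-7,0,-0.4,0,0,0],[-1,-7,0,-0.4,0,0,0]]'|grep -E 'tcp_pos|wrist'; for i in 1 2 3 4; do python3 -m creep '[[-1,-0.6,0,0,0,0,0],[-1,-0.6,0,0,0,0,0],[-1,-0.6,0,0,0,0,0]]'|grep -E 'tcp_pos|wrist'; done; python3 go.py 508.7 171.6 216.6 16
```

```text
tcp_pos: [0.5108, 0.1696, 0.2166]
wrist_force: [-4.9, -2.7, 8.4]
tcp_pos: [0.5107, 0.1701, 0.2166]
wrist_force: [-3.8, -3.5, 8.2]
tcp_pos: [0.5106, 0.1706, 0.2166]
wrist_force: [-4.7, -4.4, 8.9]
tcp_pos: [0.5104, 0.1712, 0.2166]
wrist_force: [-3.5, -4.6, 7.5]
tcp_pos: [0.5102, 0.1717, 0.2166]
wrist_force: [-4.2, -3.8, 7.9]
t 18.87 tcp [510.2 171.7 216.6] yang -164.0 shift [-0.3  1.5  0. ] turn [ 0.2 -0.1 -0. ] F [-4.2 -3.8  7.9] w 57.6 j6 -20.0
```

```bash
for i in 1 2 3 4 5; do python3 -m creep '[[-1,-0.6,0,0,0,0,0],[-1,-0.6,0,0,0,0,0],[-1,-0.6,0,0,0,0,0]]'|grep -E 'tcp_pos|wrist'; done; python3 go.py 508.7 171.6 216.6 16
```

```text
tcp_pos: [0.5102, 0.172, 0.2166]
wrist_force: [-2.2, -4.7, 7.0]
tcp_pos: [0.5101, 0.1722, 0.2166]
wrist_force: [-0.9, -8.5, 7.6]
tcp_pos: [0.5101, 0.1724, 0.2166]
wrist_force: [-0.3, -9.8, 7.1]
tcp_pos: [0.5101, 0.1726, 0.2166]
wrist_force: [1.2, -12.0, 6.7]
tcp_pos: [0.51, 0.1728, 0.2166]
wrist_force: [3.3, -13.8, 6.5]
t 20.12 tcp [510.  172.8 216.6] yang -164.0 shift [0.8 1.6 0. ] turn [ 0.3 -0.3  0. ] F [  3.3 -13.8   6.5] w 57.5 j6 -20.0
```

```bash
for i in 1 2 3; do python3 -m creep '[[-1,0,-0.9,0.1,0,0,0],[-1,0,-0.9,0.1,0,0,0],[-1,0,-0.9,0.1,0,0,0]]'|grep -E 'tcp_pos|wrist'; done; python3 -m creep '[[-1,0,0,0,0,0,0],[-1,0,0,0,0,0,0],[-1,0,0,0,0,0,0],[-1,0,0,0,0,0,0]]'|grep -E 'tcp_pos|wrist'; python3 - <<'E'
from seg import *
s=r.sense();F=s["wrist_force"];a=np.radians(16);print("Fjig",F@[np.cos(a),np.sin(a),0],F@[-np.sin(a),np.cos(a),0],F[2],s["moment"])
im,dp=vision.capture("top"); im2,_=vision.capture("side")
f=lambda i,v,u:cv2.resize(i[v:v+90,u:u+120,::-1],None,fx=3.33,fy=3.33,interpolation=cv2.INTER_CUBIC)
cv2.imwrite("pics/end.png",np.hstack([f(im,194,169),f(im2,105,205)])); cv2.imwrite("pics/side3.png",im2[:,:,::-1]); cv2.imwrite("pics/top3.png",im[:,:,::-1])
E
```

```text
tcp_pos: [0.5104, 0.173, 0.2165]
wrist_force: [-0.2, -12.3, 9.6]
tcp_pos: [0.5108, 0.1731, 0.2165]
wrist_force: [-2.6, -13.0, 11.7]
tcp_pos: [0.5111, 0.1733, 0.2165]
wrist_force: [-5.3, -13.2, 13.2]
tcp_pos: [0.5111, 0.1733, 0.2165]
wrist_force: [-5.1, -12.8, 13.5]
Fjig -8.464198340290928 -10.841488413145356 13.461561511648878 [-3.31899823  1.2474231   0.08046912]
```

View pics/end.png

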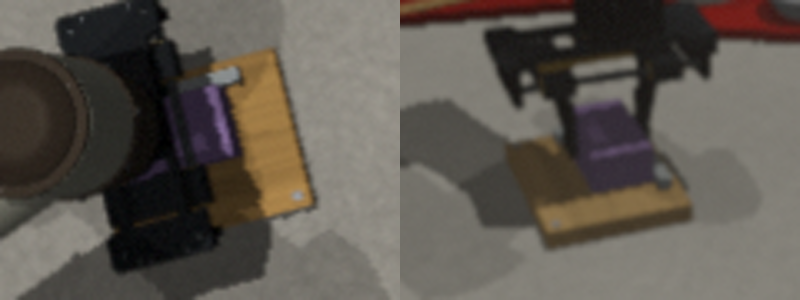

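```bash
python3 go.py 508.7 171.6 216.6 16; python3 - <<'E'
from seg import *
im=cv2.imread("pics/top3.png"); b,g,rr=[im[:,:,i].astype(int) for i in range(3)]
m=(b-g>15); w=np.zeros_like(m); w[205:250,215:245]=1; m&=w
n,l,st,ce=cv2.connectedComponentsWithStats(m.astype(np.uint8)); i=1+np.argmax(st[1:,4]); B=(l==i)
# right (−y) end: last column of the bar per row, on plane z=.056
rows=[v for v in range(205,250) if B[v].sum()>3]; e=np.array([(np.nonzero(B[v])[0].max(),v) for v in rows])
P=ray_z("top",e,.056)*1000
a=np.radians(16);S=np.array([508.7,171.6]);D=P[:,:2]-S
print(np.c_[D@[np.cos(a),np.sin(a)],D@[-np.sin(a),np.cos(a)]].round(1).tolist())
E
```

```text
t 21.3 tcp [511.1 173.3 216.5] yang -164.0 shift [ 0.9  2.8 -0.1] turn [ 0.5 -0.3  0. ] F [ -5.3 -12.3  14.1] w 57.4 j6 -20.0
[[26.0, -48.7], [23.5, -48.1], [20.3, -50.0], [17.8, -49.3], [15.3, -48.7], [12.8, -48.1], [9.6, -50.0], [7.1, -49.3], [4.6, -48.7], [2.0, -48.1], [-1.1, -49.9], [-3.6, -49.3], [-6.1, -48.7], [-8.6, -48.0], [-11.8, -49.9], [-14.3, -49.3], [-17.5, -51.2], [-19.3, -48.0], [-21.8, -47.4], [-25.0, -49.2], [-27.5, -48.6], [-25.9, -32.9]]
```

```bash
python3 -m creep '[[-1,0.7,1.2,-0.2,0.3,-0.2,0],[-1,0.9,1.3,-0.3,0.6,-0.35,0],[-1,0.9,1.3,-0.3,0.6,-0.35,0],[-1,0.9,1.3,-0.3,0.6,-0.35,0],[-1,0.9,1.3,-0.3,0.6,-0.35,0],[-1,0.9,1.3,-0.3,0.6,-0.35,0]]'; python3 go.py 508.7 171.6 216.6 16; python3 -c "
from h import *
F=r.sense()['wrist_force'];a=np.radians(16);print(F@[np.cos(a),np.sin(a),0],F@[-np.sin(a),np.cos(a),0])"
```

```text
time_s: 21.8
tcp_pos: [0.5098, 0.1719, 0.2163]
ee_rot: [[0.276, -0.961, -0.001], [-0.961, -0.276, 0.0], [-0.0, 0.001, -1.0]]
wrist_force: [-4.2, -11.6, 12.3]
gripper_width: 0.665
gripper_force: 30.0
t 21.8 tcp [509.8 171.9 216.3] yang -164.0 shift [-0.   1.2 -0.3] turn [0. 0. 0.] F [ -4.2 -11.6  12.3] w 57.9 j6 -20.0
-7.1882180521415675 -10.009764078047718
```

```bash
python3 -m creep '[[-1,0,-0.5,-0.4,0.1,0,0],[-1,0,-0.8,-0.7,0.2,0,0],[-1,0,-0.8,-0.7,0.2,0,0],[-1,0,-0.8,-0.7,0.2,0,0],[-1,0,-0.8,-0.7,0.2,0,0],[-1,0,-0.8,-0.7,0.2,0,0]]'; python3 go.py 508.7 171.6 216.6 16; python3 -c "
from h import *
F=r.sense()['wrist_force'];a=np.radians(16);print(F@[np.cos(a),np.sin(a),0],F@[-np.sin(a),np.cos(a),0])"
```

```text
time_s: 22.3
tcp_pos: [0.5098, 0.1719, 0.2163]
ee_rot: [[0.276, -0.961, -0.0], [-0.961, -0.276, -0.0], [0.0, 0.0, -1.0]]
wrist_force: [-7.1, -11.0, 11.3]
gripper_width: 0.661
gripper_force: 30.0
t 22.3 tcp [509.8 171.9 216.3] yang -164.0 shift [ 0.   1.1 -0.3] turn [ 0. -0. -0.] F [ -7.1 -11.   11.3] w 57.5 j6 -20.0
-9.88635371628159 -8.566736711170865
```

```bash
python3 -c "
from station import r; print(r.finish_job())"
```

```text
the job is handed in; nothing more can be done
None
```

I handed the job in at about 22 s: the die sits home in the seat, and the soap bar lies flat over it, held pressed into the corner with about 10 N on the far fence and 9 N on the left one; I never moved to the bottle, jar or bowl, but did not check them in a final picture.

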